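# Release and push out the battery drawer of a bench transmitter with a pin punch

### The arm

A 7-joint arm with a two-finger parallel gripper is mounted at the origin on a cart in front of the work surface, level with it; the furniture and walls round the work are solid. World frame = base frame: x ahead of the robot, y to its left, z up, the work surface at z = 0. Lengths are in m, angles in rad, forces in N, time in s.
With the tool pointing down it reaches from about 0.425 to 0.925 m from the base axis. Payload 6.8 kg.
Tool frame: the origin (TCP) lies between the finger pads; the fingertips stand 22 mm ahead of it and the grasp point (between the pads) lies 3 mm ahead of it; z points along the fingers, y is the direction in which the jaws open and shut (so a half turn about z gives the same grasp; the last joint's range is limited). The gripper opens to 85 mm and grips with 20 to 120 N. Pads are 22 mm wide; open, the fingers measure 114 mm over their backs; the gripper's body (76 mm by 85 mm) begins 54 mm behind the grasp point. The pads swing forward as they close: fully open they stand 13 mm farther back than shut.
Start: joints at [1.179, 0.477, 0.022, 1.555, -0.011, 1.109, -0.083], TCP at [0.189, -0.648, 0.253] pointing down, gripper open.
Joint ranges: [-2.96, 2.96], [-0.34, 2.1], [-1.41, 1.46], [0.24, 2.44], [-1.37, 4.51], [0.17, 1.92], [-2.96, 2.96]. Speed limits (rad/s): [2.39, 2.39, 3.14, 3.14, 3.14, 3.14, 3.14].

### API

Orientations are given as a unit quaternion [w, x, y, z].
In Python, from station import bot gives the robot as it stands. The module is installed in compiled form; this text tells all that it offers.
- The arm moves only by the tool drive_tool, never from a script. Its argument "series" is one flat list of numbers, 7 for each row, row after row: the opening, from -1 (shut) to 1 (fully open), then the shift along the tool's x, y, z in mm, then the turn, a rotation vector about the tool's x, y, z in rad. In form: [jaw, x, y, z, wx, wy, wz, jaw, x, y, z, wx, wy, wz, ...]. A call has 1 to 12 rows; each row shifts and turns the commanded pose from where the row before left it, along the tool's axes as they then stand; what a row does not reach is not made up. A row lasts 1/8 s, in which the tool goes at most 62.5 mm and 10.7 degrees, less where a joint would pass 70% of its speed; a pose out of reach is approached as far as the arm can. A call with a gripper value outside its range is refused whole. The fingers move at their own pace and stop on an object; "force" is the grip in N (left out, the last holds). Time passes only in rows, so rows that do not move let the fingers close. It gives the time, the measured TCP pose, the force and the opening at its end, in the units of the state.
- bot.get_obs(): the state, without advancing time (a new reading comes with each control period).
- bot.read_camera(name): name is "scene" or "top" or "wrist"; returns a dict with "pixels" (420x560x3 uint8, blue, green, red), "camera_matrix" (3x3 intrinsics, pixels), "rvec" (rotation vector, rad) and "tvec" (3), from world to camera coordinates, as OpenCV has them. Camera axes: x right, y down, z forward; pixel columns grow to the right and rows downward; lengths in m; the calibration is good to about 2 mm. The wrist camera is an equidistant fisheye: a pixel r from the principal point sees the ray r / f radians off the axis. A picture is of the moment at which its call begins. There is no depth.
- bot.hand_in(): hands the job in, once; it reports no verdict.
The state is a dict: "t": time; "q": joint angles; "joint_vel": joint speeds; "joint_torque": joint torques, N m; "eef_pos": TCP position; "tool_rot": TCP orientation; "contact_force": force on the tool from outside, world axes, zero at the start; "torque": the same for the moment, N m; "gripper_width": opening from 0.0 (shut) to 1.0 (fully open).
Only numpy, scipy, OpenCV 4.12 (cv2) and the standard library are available. Lean on these libraries where they do the work, as an engineer would, in place of code of your own. Each camera call takes 0.05 s, during which the arm holds its last target. There are 200 camera calls.

### The job

The load-cell transmitter needs fresh batteries. Take the slim pin punch (yellow band) out of the wooden stand, gently press the orange catch button down inside the hole in the battery drawer with its tip and, keeping the button held down, push the drawer out all the way to its stop. Then put the pin punch back upright in its hole in the stand; leave the other two punches standing there.

Things in the scene. Friction and masses are not known exactly. Their poses are not given: they have to be found in the camera images.
- transmitter: Grey bench transmitter, 124 x 116 x 46 mm plus an aerial at the far left corner (to z 78), fixed to the bench. Origin under its centre; its battery drawer runs out along its own -x (front). The top of the drawer's front land, 40 x 54 mm, lies bare at z 41 between side walls (z 42); behind it a cover reaches z 46.
- recess (a point): Centre of the mouth of the 8 mm hole (1.5 mm chamfer, orange ring round it) in the black drawer's top, 41 mm above the bench, 40 mm in front of the transmitter's centre when shut; it rides on the drawer. Hole axis vertical. The orange button cap is 4 to 11 mm down in it, set differently on each unit: feel for it. The drawer and hole can take 25 N from the punch.
- battery_drawer (a joint): How far the drawer is out, m: 0 shut, 0.046 at its end stop. Slides with about 2 to 3 N of friction, no spring. The catch locks it at 0, and drops into a half-open notch that locks it again at 0.0125 if the button is let up before that; past 0.014 only the stop is left.
- catch_button (a joint): How far the catch button is pressed down, m: 0 up, 0.0045 bottomed. Cap 7.5 mm across, spring return: about 3 N to start, 5 N at 0.003 where the catch comes free, 6 N at the bottom. It rides on the drawer. Its plastic breaks above 12 N.
- pin_punch: Steel pin punch with a yellow band, loose, 70 g. Upright in the stand at first, in any of its three holes. Origin at the centre of its tip, z up towards its head. Pin 4.5 mm across for the first 26 mm, cone to the shoulder at 30 mm, knurled round body 14 mm across from 30 to 98 mm. Stands with the shoulder on the stand's top.
- drift_punch: Thick drift with a blue band, same body as the pin punch, tip 8.2 mm across (too thick for the drawer's hole). Origin at the centre of its tip. Stays in the stand.
- centre_punch: Dark centre punch with a green band, same body as the pin punch. Origin 30 mm below its shoulder on its axis. Stays in the stand.
- punch_stand: Wooden punch block, fixed, 46 x 116 x 40 mm (x, y, z), origin under its centre. Three vertical holes 9 mm across, 35 mm deep, in a row along its y at -38, 0 and +38 mm. A punch standing in it has its tip 10 mm above the stand's underside.

How it is judged:
On the way, in this order (a step that is already met when the one before it is completed fails the run):
1. the catch button is held down by the pin punch, far enough to free the drawer (value of joint catch_button above 0.003 m and contact force between pin_punch and catch_button above 1 N), for 0.1 s.
2. the drawer is pushed past its half-open notch with the punch still holding the button down (value of joint battery_drawer above 0.014 m and value of joint catch_button above 0.0025 m and contact force between pin_punch and catch_button above 0.5 N).
3. the drawer is fully out (value of joint battery_drawer above 0.042 m).
At the end, for the whole second after the job is handed in: The drawer is out to within 4 mm of its stop (joint battery_drawer above 0.042); the pin punch stands released and still in a hole of the stand, upright within 0.12 rad, shoulder on the block (tip 4 to 14 mm above the stand's underside); the other two punches still stand upright (value of joint battery_drawer above 0.042 m and angle between pin_punch's own z axis and vertical below 0.12 rad and z of pin_punch in the frame of punch_stand between 0.004 and 0.014 m and horizontal distance between pin_punch and punch_stand below 0.05 m and linear speed of pin_punch below 0.02 m/s and angle between each of drift_punch, centre_punch's own z axis and vertical below 0.15 rad); the robot touches nothing.
It fails at once if the catch button is pressed by the punch with more than 12 N (its plastic wings shear) (contact force between pin_punch and catch_button above 12 N).
It fails at once if the drawer is loaded by the punch with more than 25 N (contact force between pin_punch and battery_drawer above 25 N).
It fails at once if another punch is pulled out or knocked over (angle between any of drift_punch, centre_punch's own z axis and vertical above 0.3 rad or distance of any of drift_punch, centre_punch from where it was at the start of the episode above 0.02 m).
It also fails if it takes over 54 s, if anything falls off the work surface, if the arm or the gripper's body presses on something with over 40 N, if the wrist force passes 120 N, or if a joint passes its speed limit or range.

## Working session

There is one attempt and no reset: what is moved stays moved. The work goes in short steps, Python scripts to look and compute and a tool call to move; the robot and the scene stay as the last step left them, time stands still between calls to the robot, and variables do not carry over. Pictures are saved under pics/ and viewed, about 8 in all and at most 12, crops included, and the job is handed in when it is done.

Besides the shell and the picture viewer there is one more tool, called after "Request:" as name(argument=value, ...) on one line, values as JSON. drive_tool: Moves the arm, as the interface text tells. Its arguments: {"type":"object","properties":{"series":{"type":"array"},"force":{"type":"number"}},"required":["series"]}

```bash
mkdir -p pics
cat > h.py <<'E'
import numpy as np, cv2
from station import bot
def cam(n):
    c=bot.read_camera(n); c['R']=cv2.Rodrigues(np.array(c['rvec'],float))[0]; c['t']=np.array(c['tvec'],float).ravel(); c['K']=np.array(c['camera_matrix'],float); c['C']=-c['R'].T@c['t']; c['fish']=n=='wrist'; return c
def ray(c,u,v):
    K=c['K']; x=(u-K[0,2])/K[0,0]; y=(v-K[1,2])/K[1,1]
    if c['fish']:
        r=np.hypot(x,y); s=np.sin(r)/max(r,1e-9); d=np.array([x*s,y*s,np.cos(r)])
    else: d=np.array([x,y,1.])
    d=c['R'].T@d; return d/np.linalg.norm(d)
def onz(c,u,v,z):
    d=ray(c,u,v); return c['C']+d*(z-c['C'][2])/d[2]
def proj(c,p):
    q=c['R']@np.array(p)+c['t']; K=c['K']
    if c['fish']:
        h=np.hypot(q[0],q[1]); th=np.arctan2(h,q[2]); q=np.array([q[0]/h*th,q[1]/h*th,1])
    return K[0,0]*q[0]/q[2]+K[0,2],K[1,1]*q[1]/q[2]+K[1,2]
def tri(c1,p1,c2,p2):
    A=[];b=[]
    for c,p in((c1,p1),(c2,p2)):
        d=ray(c,*p);M=np.eye(3)-np.outer(d,d);A.append(M);b.append(M@c['C'])
    x=np.linalg.lstsq(np.vstack(A),np.hstack(b),rcond=None)[0]
    return x
E
python3 - <<'E'
from h import *
o=bot.get_obs(); print(o)
for n in('scene','top'):
    c=cam(n); cv2.imwrite(f'pics/{n}0.png',c['pixels']); print(n,c['C'],c['K'].tolist())
E
```

```text
{'t': 0.0, 'q': array([ 1.17888642,  0.47782724,  0.0223504 ,  1.55648709, -0.0115097 ,
        1.10929479, -0.08311363]), 'joint_vel': array([-0.00288579, -0.00062008,  0.001572  ,  0.00139138, -0.00087759,
       -0.00033205,  0.00178921]), 'joint_torque': array([-8.34118055e-05, -5.96450758e+01,  1.60782259e+00, -2.81188881e+01,
        1.24867281e-02,  9.47058492e-03, -5.46988034e-06]), 'eef_pos': array([ 0.18883358, -0.64745441,  0.25229264]), 'tool_rot': array([-9.22325611e-04,  9.89948374e-01,  1.41426043e-01, -2.01525679e-04]), 'contact_force': array([-0.48907172,  0.20274385,  0.04989199]), 'torque': array([ 0.00824876, -0.03173953, -0.05124603]), 'gripper_width': 0.9980541575043974}
scene [0.18346289 0.80745076 0.41912814] [[489.0743531965817, 0.0, 277.55636346363167], [0.0, 489.0743531965817, 200.89378540086142], [0.0, 0.0, 1.0]]
top [0.41267598 0.09209895 0.90703174] [[396.24458446736793, 0.0, 277.2766348861066], [0.0, 396.24458446736793, 213.21339051258803], [0.0, 0.0, 1.0]]
```

View pics/scene0.png

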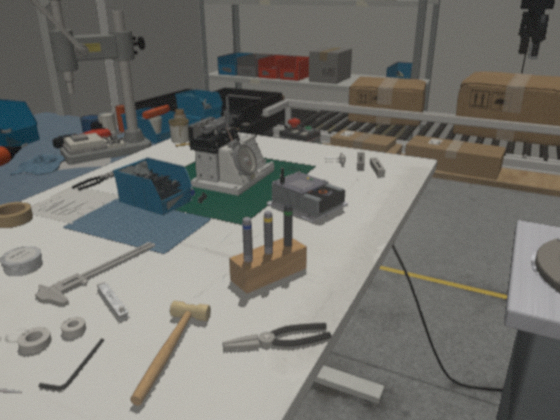

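View pics/top0.png

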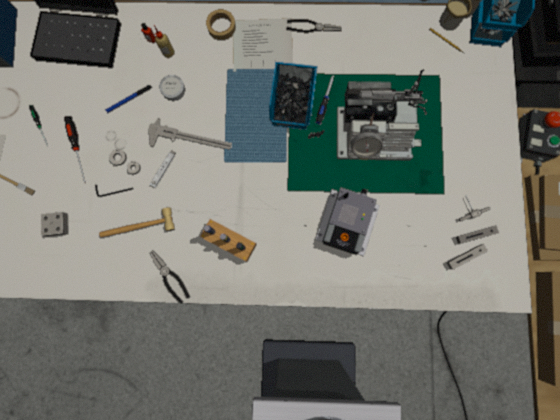

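The scene view shows the stand at about (268,262) with three punches. The middle one, near (268,218), seems to have the yellow band. The transmitter is near (308,195). In the top view the stand is at (228,240) and the transmitter at (347,222), with an orange ring near (344,237).

Run:
```python
from h import *
a=cv2.imread('pics/scene0.png');b=cv2.imread('pics/top0.png')
R=lambda i,x,y,w,h:cv2.resize(i[y:y+h,x:x+w],(400,300),interpolation=cv2.INTER_CUBIC)
m=np.vstack([np.hstack([R(a,222,200,92,69),R(a,262,165,92,69)]),np.hstack([R(b,184,206,80,60),R(b,305,185,92,69)])])
cv2.imwrite('pics/m.png',m)
c=cam('top'); print(onz(c,228,240,.04),onz(c,344,237,.041),onz(c,347,222,.046))
for n,im in(('top',b),('scene',a)):
    h=cv2.cvtColor(im,cv2.COLOR_BGR2HSV)
    w=cv2.inRange(h,(8,70,60),(22,255,255)); k,_,s,ce=cv2.connectedComponentsWithStats(w)
    print(n,[(s[i].tolist(),ce[i].round(1).tolist()) for i in range(1,k) if s[i,4]>8])
```

```text
[0.48966761 0.22262874 0.04      ] [ 0.50267987 -0.03134627  0.041     ] [ 0.53521511 -0.03712473  0.046     ]
top [([9, 0, 24, 1, 24], [20.5, 0.0]), ([115, 0, 71, 2, 90], [144.6, 0.8]), ([194, 1, 11, 2, 12], [199.1, 1.5]), ([206, 1, 64, 2, 69], [235.4, 1.9]), ([408, 0, 64, 16, 257], [451.4, 7.1]), ([274, 2, 12, 1, 12], [279.5, 2.0]), ([306, 2, 97, 2, 102], [352.5, 2.9]), ([206, 9, 29, 28, 342], [220.4, 22.8]), ([430, 28, 31, 23, 87], [444.6, 38.7]), ([154, 34, 20, 23, 127], [163.8, 42.9]), ([517, 107, 43, 12, 216], [534.4, 110.0]), ([521, 155, 39, 265, 5073], [545.0, 272.5]), ([0, 175, 18, 11, 46], [8.7, 179.9]), ([26, 188, 8, 6, 31], [29.1, 190.5]), ([99, 208, 75, 29, 545], [142.4, 224.5]), ([200, 219, 56, 42, 962], [228.6, 240.4]), ([535, 221, 5, 26, 78], [537.8, 231.3]), ([340, 233, 9, 9, 63], [344.2, 236.7])]
scene [([321, 52, 5, 8, 17], [323.1, 55.4]), ([457, 72, 103, 53, 3895], [510.3, 97.8]), ([349, 77, 76, 34, 1748], [388.8, 93.3]), ([115, 105, 10, 8, 50], [119.8, 108.1]), ([146, 105, 20, 14, 74], [156.2, 111.1]), ([175, 109, 8, 6, 33], [178.8, 111.8]), ([117, 114, 5, 11, 29], [118.7, 119.2]), ([348, 114, 28, 9, 169], [361.4, 118.0]), ([171, 118, 16, 7, 70], [178.9, 121.5]), ([390, 118, 30, 7, 127], [403.2, 121.7]), ([453, 125, 44, 13, 346], [474.8, 130.9]), ([119, 126, 4, 5, 10], [120.6, 128.2]), ([331, 129, 32, 18, 260], [344.6, 138.6]), ([512, 132, 48, 14, 433], [536.6, 138.1]), ([362, 134, 39, 20, 488], [381.3, 143.1]), ([406, 135, 154, 61, 3921], [481.6, 166.0]), ([180, 143, 6, 3, 11], [182.7, 143.7]), ([0, 148, 6, 10, 31], [2.2, 152.7]), ([6, 149, 4, 7, 14], [7.0, 152.4]), ([318, 189, 9, 5, 31], [322.0, 191.2]), ([0, 203, 30, 24, 589], [13.2, 213.9]), ([264, 218, 6, 4, 10], [266.2, 218.8]), ([230, 238, 76, 54, 2431], [267.6, 264.7]), ([491, 291, 7, 3, 9], [494.0, 291.8]), ([488, 293, 7, 4, 12], [491.2, 294.6]), ([131, 302, 77, 103, 1237], [164.8, 350.7])]
```

View pics/m.png

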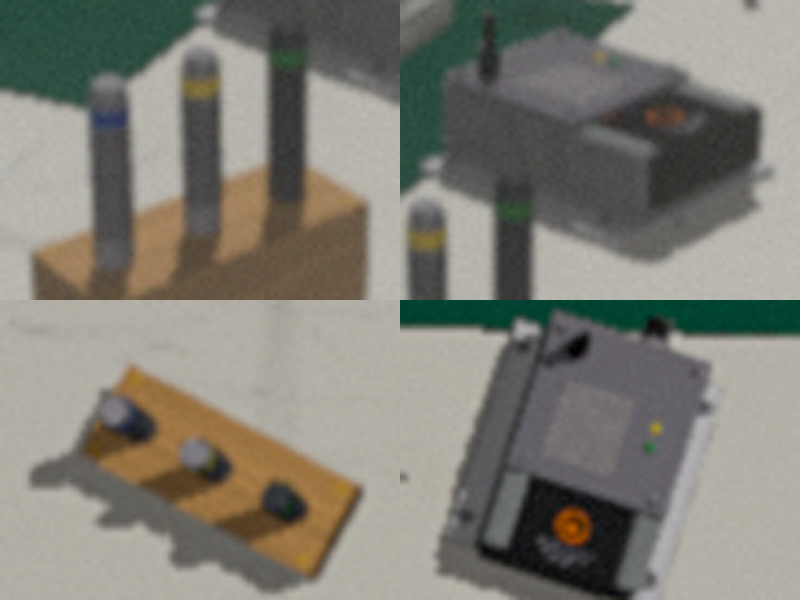

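The yellow (pin) punch stands in the middle hole, blue to the left and green to the right. The orange ring is clear on the black land. I'll move to a vantage point between the stand and the drawer for a near look.

```bash
cat >> h.py <<'E'
from scipy.spatial.transform import Rotation as Ro
def plan(pos,yaw_y,n,jaw,start=None):
    "rows from the present pose to pos, tool down, tool y at world angle yaw_y (deg); returns end (pos,R)"
    if start is None:
        o=bot.get_obs(); q=o['tool_rot']; start=(np.array(o['eef_pos']),Ro.from_quat([q[1],q[2],q[3],q[0]]))
    p,R=start; a=np.radians(yaw_y); y=np.array([np.cos(a),np.sin(a),0]); z=np.array([0,0,-1.]); x=np.cross(y,z)
    T=Ro.from_matrix(np.c_[x,y,z]); w=(R.inv()*T).as_rotvec()/n; d=(np.array(pos)-p)/n; rows=[]
    for i in range(n):
        s=R.inv().apply(d); rows.append([jaw]+s.round(1).tolist()+w.round(4).tolist()); R=R*Ro.from_rotvec(w)
    print('step mm',round(np.linalg.norm(d)*1e3,1),'deg',round(np.degrees(np.linalg.norm(w)),1)); 
    for r in rows: print(str(r)[1:-1]+',')
    return np.array(pos),T
E
python3 - <<'E'
from h import *
s=plan([.45,-.36,.30],-50,8,1)
plan([.46,.09,.30],-28,10,1,s)
E
```

```text
step mm 48.9 deg 3.0
1, 0.0, -0.0, -0.0, -0.0002, -0.0, -0.0518,
1, 0.0, -0.0, -0.0, -0.0002, -0.0, -0.0518,
1, 0.0, -0.0, -0.0, -0.0002, -0.0, -0.0518,
1, 0.0, -0.0, -0.0, -0.0002, -0.0, -0.0518,
1, 0.0, -0.0, -0.0, -0.0002, -0.0, -0.0518,
1, 0.0, -0.0, -0.0, -0.0002, -0.0, -0.0518,
1, 0.0, -0.0, -0.0, -0.0002, -0.0, -0.0518,
1, 0.0, -0.0, -0.0, -0.0002, -0.0, -0.0518,
step mm 45.0 deg 2.2
1, 0.0, -0.0, 0.0, 0.0, 0.0, -0.0384,
1, 0.0, -0.0, 0.0, 0.0, 0.0, -0.0384,
1, 0.0, -0.0, 0.0, 0.0, 0.0, -0.0384,
1, 0.0, -0.0, 0.0, 0.0, 0.0, -0.0384,
1, 0.0, -0.0, 0.0, 0.0, 0.0, -0.0384,
1, 0.0, -0.0, 0.0, 0.0, 0.0, -0.0384,
1, 0.0, -0.0, 0.0, 0.0, 0.0, -0.0384,
1, 0.0, -0.0, 0.0, 0.0, 0.0, -0.0384,
1, 0.0, -0.0, 0.0, 0.0, 0.0, -0.0384,
1, 0.0, -0.0, 0.0, 0.0, 0.0, -0.0384,
```

Units should be mm, so I'll fix that.

```bash
sed -i 's/s=R.inv().apply(d);/s=R.inv().apply(d)*1e3;/' h.py
python3 - <<'E'
from h import *
s=plan([.45,-.36,.30],-50,8,1)
plan([.46,.09,.30],-28,10,1,s)
E
```

```text
step mm 48.9 deg 3.0
1, 41.4, -25.4, -5.9, -0.0002, -0.0, -0.0518,
1, 42.7, -23.2, -5.9, -0.0002, -0.0, -0.0518,
1, 43.8, -21.0, -5.9, -0.0002, -0.0, -0.0518,
1, 44.8, -18.7, -5.9, -0.0002, -0.0, -0.0518,
1, 45.7, -16.3, -5.9, -0.0002, -0.0, -0.0518,
1, 46.5, -13.9, -5.9, -0.0002, -0.0, -0.0518,
1, 47.2, -11.5, -5.9, -0.0002, -0.0, -0.0518,
1, 47.7, -9.0, -5.9, -0.0002, -0.0, -0.0518,
step mm 45.0 deg 2.2
1, 29.7, -33.8, 0.0, 0.0, 0.0, -0.0384,
1, 31.0, -32.7, 0.0, 0.0, 0.0, -0.0384,
1, 32.2, -31.5, 0.0, 0.0, 0.0, -0.0384,
1, 33.4, -30.2, 0.0, 0.0, 0.0, -0.0384,
1, 34.5, -28.9, 0.0, 0.0, 0.0, -0.0384,
1, 35.6, -27.5, 0.0, 0.0, 0.0, -0.0384,
1, 36.6, -26.2, 0.0, 0.0, 0.0, -0.0384,
1, 37.6, -24.7, 0.0, 0.0, 0.0, -0.0384,
1, 38.5, -23.3, 0.0, 0.0, 0.0, -0.0384,
1, 39.4, -21.8, 0.0, 0.0, 0.0, -0.0384,
```

Request:
drive_tool(series=[1, 41.4, -25.4, -5.9, 0, 0, -0.052, 1, 42.7, -23.2, -5.9, 0, 0, -0.052, 1, 43.8, -21, -5.9, 0, 0, -0.052, 1, 44.8, -18.7, -5.9, 0, 0, -0.052, 1, 45.7, -16.3, -5.9, 0, 0, -0.052, 1, 46.5, -13.9, -5.9, 0, 0, -0.052, 1, 47.2, -11.5, -5.9, 0, 0, -0.052, 1, 47.7, -9, -5.9, 0, 0, -0.052])

```text
t: 1.15
eef_pos: [0.4506, -0.3589, 0.3005]
tool_rot: [-0.0, 0.939, 0.344, -0.0]
contact_force: [1.0, 0.0, 0.4]
gripper_width: 0.998
```

Request:
drive_tool(series=[1, 29.7, -33.8, 0, 0, 0, -0.038, 1, 31, -32.7, 0, 0, 0, -0.038, 1, 32.2, -31.5, 0, 0, 0, -0.038, 1, 33.4, -30.2, 0, 0, 0, -0.038, 1, 34.5, -28.9, 0, 0, 0, -0.038, 1, 35.6, -27.5, 0, 0, 0, -0.038, 1, 36.6, -26.2, 0, 0, 0, -0.038, 1, 37.6, -24.7, 0, 0, 0, -0.038, 1, 38.5, -23.3, 0, 0, 0, -0.038, 1, 39.4, -21.8, 0, 0, 0, -0.038, 1, 0, 0, 0, 0, 0, 0])

```text
t: 2.52
eef_pos: [0.4594, 0.0936, 0.3007]
tool_rot: [-0.001, 0.856, 0.517, 0.0]
contact_force: [0.6, -0.3, -0.5]
gripper_width: 1.001
```

Run:
```python
from h import *
c=cam('wrist'); cv2.imwrite('pics/w1.png',c['pixels']); print(c['C'],c['K'][0],bot.get_obs()['contact_force'])
im=cv2.resize(c['pixels'],(784,588),interpolation=cv2.INTER_CUBIC); cv2.imwrite('pics/w1b.png',im)
```

```text
[0.49761422 0.16430711 0.42240583] [325.1922621   0.        284.3760086] [-0.37202827 -0.9112547  -0.17352965]
```

View pics/w1b.png

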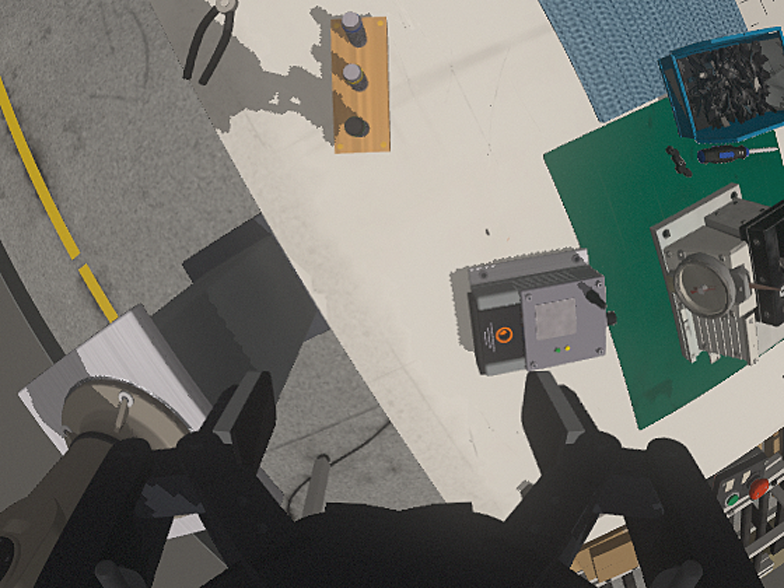

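The wrist view shows the stand at (360,85), its heads at (351,20), (352,74) and (356,126), and the transmitter at (540,320) with the orange ring at (504,335).

Run:
```python
from h import *
W=cam('wrist');T=cam('top')
def orange(c,lo,box):
    h=cv2.cvtColor(c['pixels'],cv2.COLOR_BGR2HSV); m=cv2.inRange(h,lo,(24,255,255)); x,y,w,hh=box
    k=np.zeros_like(m); k[y:y+hh,x:x+w]=m[y:y+hh,x:x+w]; return k
for c,bw,br in((W,(228,5,60,108),(348,228,26,24)),(T,(196,214,64,52),(336,229,17,17))):
    m=orange(c,(8,70,40),bw); m=cv2.morphologyEx(m,cv2.MORPH_CLOSE,np.ones((11,11)))
    ct=max(cv2.findContours(m,0,1)[0],key=cv2.contourArea)[:,0]
    P=np.array([onz(c,u,v,.04)[:2]*1e3 for u,v in ct],np.float32); r=cv2.minAreaRect(P); print('stand',r)
    m=orange(c,(8,130,80),br); (u,v),s,_=cv2.fitEllipse(np.argwhere(m)[:,::-1].astype(np.float32)) if 0 else (np.argwhere(m)[:,::-1].mean(0),0,0)
    bb=cv2.boundingRect(np.argwhere(m)[:,::-1].astype(np.int32)); print('ring',u,v,bb,onz(c,u,v,.041), onz(c,bb[0]+bb[2]/2-.5,bb[1]+bb[3]/2-.5,.041))
for n,u,v in(('FL',523,291),('FR',525,368),('BR',606,354),('BL',602,276)): print(n,onz(W,u/1.4,v/1.4,.046))
for n,u,v in(('blue',351,18),('yel',352,73),('grn',356,126)): print(n,onz(W,u/1.4,v/1.4,.108))
print('yel top',onz(T,223.4,236.4,.108))
```

```text
stand ((492.6278381347656, 222.4619140625), (116.58671569824219, 46.72433853149414), 63.917354583740234)
ring 358.925 236.85 (353, 232, 13, 11) [ 0.50423697 -0.03504787  0.041     ] [ 0.50424204 -0.03529587  0.041     ]
stand ((496.9639587402344, 237.01051330566406), (87.31814575195312, 47.37372970581055), 63.32554626464844)
ring nan nan (0, 0, 0, 0) [nan nan nan] [1.06959409 0.81674585 0.041     ]
FL [ 0.53667045 -0.00501068  0.046     ]
FR [ 0.50904682 -0.07924361  0.046     ]
BR [ 0.58984935 -0.10872786  0.046     ]
BL [ 0.61150704 -0.02824435  0.046     ]
blue [0.51091226 0.25363597 0.108     ]
yel [0.49295898 0.21804921 0.108     ]
grn [0.47784986 0.18409451 0.108     ]
yel top [0.49070562 0.22210685 0.108     ]<stdin>:10: RuntimeWarning: Mean of empty slice.
  ret = um.true_divide(
```

Run:
```python
from h import *
s=plan([.4926,.2225,.17],-26,5,1)
```

```text
step mm 37.9 deg 0.4
1, 26.7, -6.8, 26.0, -0.0, 0.0002, -0.0077,
1, 26.7, -6.6, 26.0, -0.0, 0.0002, -0.0077,
1, 26.8, -6.4, 26.0, -0.0, 0.0002, -0.0077,
1, 26.8, -6.2, 26.0, -0.0, 0.0002, -0.0077,
1, 26.9, -6.0, 26.0, -0.0, 0.0002, -0.0077,
```

Request:
drive_tool(series=[1, 26.7, -6.8, 26, 0, 0, -0.008, 1, 26.7, -6.6, 26, 0, 0, -0.008, 1, 26.8, -6.4, 26, 0, 0, -0.008, 1, 26.8, -6.2, 26, 0, 0, -0.008, 1, 26.9, -6, 26, 0, 0, -0.008, 1, 0, 0, 0, 0, 0, 0])

```text
t: 3.42
eef_pos: [0.492, 0.2235, 0.1685]
tool_rot: [-0.001, 0.847, 0.531, -0.002]
contact_force: [-0.8, -0.5, 0.4]
gripper_width: 0.998
```

Run:
```python
from h import *
c=cam('wrist'); cv2.imwrite('pics/w2.png',c['pixels']); o=bot.get_obs(); print(c['C'],o['eef_pos'],o['q'])
for p in([.4926,.2225,.04],[.4926,.2225,.108],[.511,.259,.108]): print(proj(c,p))
cv2.imwrite('pics/w2b.png',cv2.resize(c['pixels'],(784,588),interpolation=cv2.INTER_CUBIC))
```

```text
[0.52819113 0.29569557 0.28993705] [0.49251392 0.22251045 0.16958839] [-0.05246921  0.42462984 -0.60783372  1.92370084  0.3076534   0.88859157
 -1.26744382]
(np.float64(284.66607109052865), np.float64(201.75445020042972))
(np.float64(284.56102449555726), np.float64(236.17185885211114))
(np.float64(285.78410792763543), np.float64(170.6428340819685))
```

View pics/w2b.png

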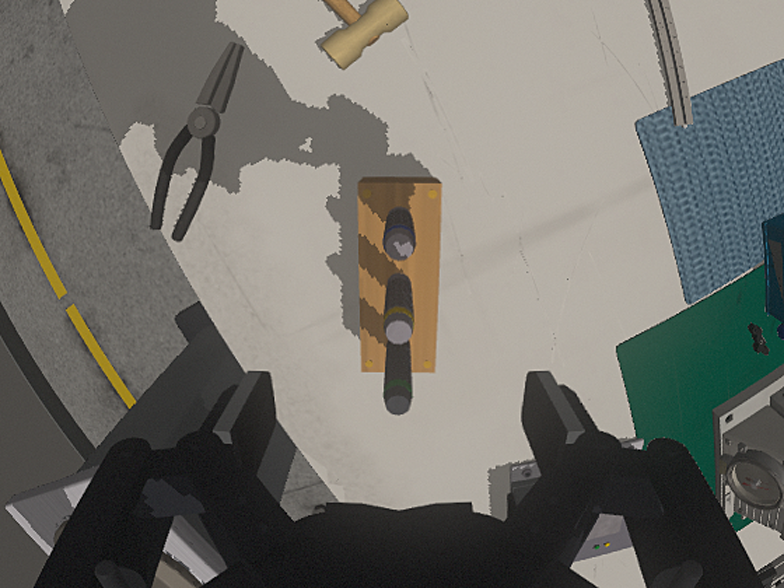

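The pin punch head is at (398,331) in the enlarged view, i.e. (284.3,236.4), matching the predicted (284.6,236.2) to under a pixel. I'll descend and grip.

Request:
drive_tool(series=[1, 0, 0, 20, 0, 0, 0, 1, 0, 0, 20, 0, 0, 0, 1, 0, 0, 20, 0, 0, 0, 1, 0, 0, 15, 0, 0, 0, 1, 0, 0, 6, 0, 0, 0, 1, 0, 0, 0, 0, 0, 0, -1, 0, 0, 0, 0, 0, 0, -1, 0, 0, 0, 0, 0, 0, -1, 0, 0, 0, 0, 0, 0, -1, 0, 0, 0, 0, 0, 0, -1, 0, 0, 0, 0, 0, 0, -1, 0, 0, 0, 0, 0, 0], force=70)

```text
t: 4.97
eef_pos: [0.4928, 0.2236, 0.0897]
tool_rot: [0.0, 0.847, 0.531, 0.0]
contact_force: [-0.0, -1.1, 4.7]
gripper_width: 0.139
```

Request:
drive_tool(series=[-1, 0, 0, 0, 0, 0, 0, -1, 0, 0, 0, 0, 0, 0])

```text
t: 5.22
eef_pos: [0.4928, 0.2237, 0.0897]
tool_rot: [0.0, 0.847, 0.531, 0.0]
contact_force: [-1.6, -0.3, 5.1]
gripper_width: 0.145
```

Request:
drive_tool(series=[-1, 0, 0, -4, 0, 0, 0, -1, 0, 0, -10, 0, 0, 0, -1, 0, 0, -20, 0, 0, 0, -1, 0, 0, -20, 0, 0, 0, -1, 0, 0, -16, 0, 0, 0, -1, 0, 0, 0, 0, 0, 0])

```text
t: 5.98
eef_pos: [0.4936, 0.224, 0.1614]
tool_rot: [0.0, 0.847, 0.531, 0.002]
contact_force: [0.3, -0.7, -0.9]
gripper_width: 0.142
```

Run:
```python
from h import *
o=bot.get_obs(); print(o['eef_pos'],o['contact_force'],o['torque'])
# yaw of tool y -20; tool above the recess with tip ~ z 0.075
tz=o['eef_pos'][2]; print('z',tz)
s=plan([.5042,-.0335,tz],-20,6,-1)
for n in('scene','top','wrist'):
    c=cam(n); cv2.imwrite(f'pics/{n}3.png',c['pixels']); print(n,proj(c,o['eef_pos']+[0,0,-.078]),proj(c,o['eef_pos']+[0,0,.02]))
```

```text
[0.49361019 0.22400794 0.16136275] [ 0.33293641 -0.70909202 -0.88979487] [0.04786865 0.02369181 0.0347939 ]
z 0.16136275284904023
step mm 43.0 deg 1.0
-1, -37.9, 20.3, -0.0, 0.0004, -0.0004, -0.017,
-1, -38.2, 19.7, -0.0, 0.0004, -0.0004, -0.017,
-1, -38.5, 19.0, -0.0, 0.0004, -0.0004, -0.017,
-1, -38.8, 18.3, -0.0, 0.0004, -0.0004, -0.017,
-1, -39.1, 17.7, -0.0, 0.0004, -0.0004, -0.017,
-1, -39.4, 17.0, -0.0, 0.0004, -0.0004, -0.017,
scene (np.float64(266.810200754119), np.float64(226.01946054679522)) (np.float64(265.7917624201784), np.float64(164.91931212870423))
top (np.float64(224.4143386243896), np.float64(236.18827323803447)) (np.float64(216.2173234305692), np.float64(230.78442913550322))
wrist (np.float64(283.57172615122545), np.float64(224.29411437525744)) (np.float64(283.3642344537235), np.float64(318.76410515812256))
```

Request:
drive_tool(series=[-1, -37.9, 20.3, 0, 0, 0, -0.017, -1, -38.2, 19.7, 0, 0, 0, -0.017, -1, -38.5, 19, 0, 0, 0, -0.017, -1, -38.8, 18.3, 0, 0, 0, -0.017, -1, -39.1, 17.7, 0, 0, 0, -0.017, -1, -39.4, 17, 10, 0, 0, -0.017, -1, 0, 0, 8, 0, 0, 0, -1, 0, 0, 0, 0, 0, 0])

```text
t: 7.12
eef_pos: [0.5025, -0.0333, 0.1404]
tool_rot: [-0.001, 0.819, 0.574, -0.001]
contact_force: [-0.3, 0.3, -0.5]
gripper_width: 0.143
```

Run:
```python
from h import *
o=bot.get_obs(); p=o['eef_pos'];print(p,o['contact_force'],o['q'])
W=cam('wrist'); S=cam('scene'); 
for n,c in(('w',W),('s',S)):
    print(n,'tip',proj(c,p+[0,0,-.078]),'head',proj(c,p+[0,0,.02]),'hole',proj(c,[.5042,-.0335,.041])); cv2.imwrite(f'pics/{n}4.png',c['pixels'])
w=W['pixels'];u,v=[int(t) for t in proj(W,p+[0,0,-.06])]; s=S['pixels'];a,b=[int(t) for t in proj(S,p+[0,0,-.05])]
R=lambda i,x,y,w,h:cv2.resize(i[y:y+h,x:x+w],(400,400),interpolation=cv2.INTER_CUBIC)
print(u-40,v-40,a-40,b-40)
cv2.imwrite('pics/m4.png',np.hstack([R(w,u-40,v-40,80,80),R(s,a-40,b-40,80,80)]))
```

```text
[ 0.50245542 -0.0333347   0.14043121] [-0.26525742  0.32744482 -0.46846056] [ 0.41056166  0.40384609 -0.566582    2.03059987  0.29988328  0.79008058
 -0.68243041]
w tip (np.float64(283.13103553646295), np.float64(224.59876716621332)) head (np.float64(281.93636699540275), np.float64(317.74071571077195)) hole (np.float64(285.622443602981), np.float64(212.95600081118087))
s tip (np.float64(323.50042675103003), np.float64(181.15956912433577)) head (np.float64(325.1781094148565), np.float64(132.84935763569217)) hole (np.float64(322.3629409242784), np.float64(191.0189238907872))
242 195 283 127
```

View pics/m4.png

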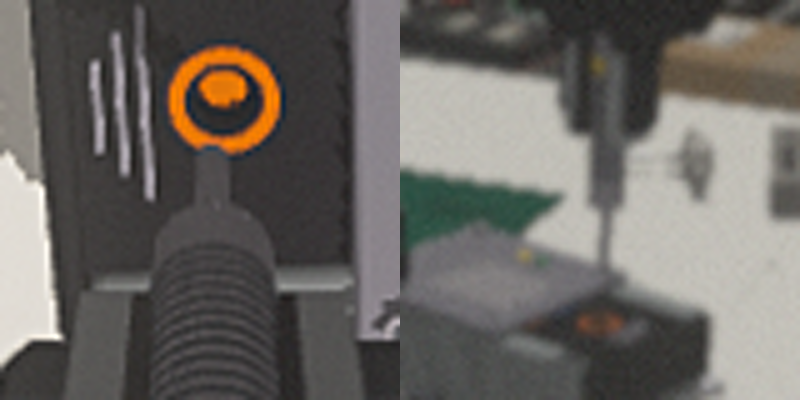

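Left crop (wrist): ring centre at about (286.8,215.2) and tip at about (284.4,225.4), with the cap visible in the hole. Right crop (scene): the punch is vertical above the ring. Tip at (323.8,180.6), ring at (323.2,191.4).

Run:
```python
from h import *
o=bot.get_obs(); p=o['eef_pos']; W=cam('wrist'); q=o['tool_rot']; R=Ro.from_quat([q[1],q[2],q[3],q[0]])
r=onz(W,286.8,215.2,.041); print('ring',r,'tcp',p)
for dz in(.077,.0785,.080):
    t=onz(W,284.4,225.4,p[2]-dz); print(dz,'tip',t,'tip-tcp',t-p,'move in tool mm',R.inv().apply(r-t)*1e3)
print('by fk',R.inv().apply(r-p)*1e3)
```

```text
ring [ 0.5052562  -0.03474508  0.041     ] tcp [ 0.50322742 -0.03237638  0.14137327]
0.077 tip [ 0.50409624 -0.03277801  0.06437327] tip-tcp [ 0.00086882 -0.00040163 -0.077     ] move in tool mm [-1.46928632  1.77531417 23.37122618]
0.0785 tip [ 0.50389074 -0.03334953  0.06287327] tip-tcp [ 0.00066331 -0.00097314 -0.0785    ] move in tool mm [-0.86106242  1.77325359 21.87158588]
0.08 tip [ 0.50368523 -0.03392104  0.06137327] tip-tcp [ 0.00045781 -0.00154466 -0.08      ] move in tool mm [-0.25283852  1.77119301 20.37194558]
by fk [ -1.59702667   2.7805001  100.37050819]
```

Request:
drive_tool(series=[-1, -1, 1.8, 8, 0, 0, 0, -1, 0, 0, 8, 0, 0, 0, -1, 0, 0, 0, 0, 0, 0, -1, 0, 0, 0, 0, 0, 0])

```text
t: 7.78
eef_pos: [0.5047, -0.0353, 0.1254]
tool_rot: [-0.0, 0.819, 0.574, -0.0]
contact_force: [-0.5, -0.3, -0.9]
gripper_width: 0.147
```

Run:
```python
from h import *
o=bot.get_obs(); p=o['eef_pos'];print(p,o['contact_force'])
W=cam('wrist'); S=cam('scene'); 
w=W['pixels'];s=S['pixels']
print(proj(W,p+[0,0,-.0785]))
R=lambda i,x,y,w,h:cv2.resize(i[y:y+h,x:x+w],(400,400),interpolation=cv2.INTER_CUBIC)
cv2.imwrite('pics/m5.png',np.hstack([R(w,265,190,40,40),R(s,303,160,40,40)]))
```

```text
[ 0.50465563 -0.03530513  0.1254107 ] [-0.49101025 -0.31156158 -0.88883095]
(np.float64(282.89879382447066), np.float64(224.35577107380982))
```

View pics/m5.png

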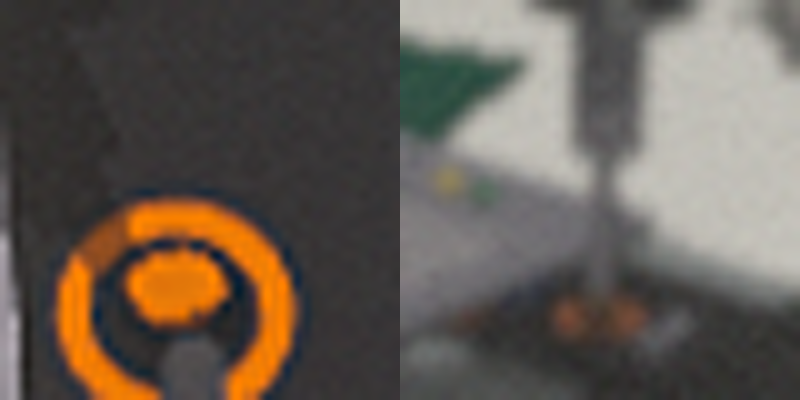

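Wrist crop: ring centre about (282.7,221.6), tip centre about (284.3,226.6). The tip is about 6 mm above the mouth, so it's roughly 1 mm too far towards the cover. The scene crop shows the tip over the ring. I'll correct by -1 mm in y and go down to the mouth.

Request:
drive_tool(series=[-1, 0, -1, 3, 0, 0, 0, -1, 0, 0, 2, 0, 0, 0, -1, 0, 0, 2, 0, 0, 0, -1, 0, 0, 0, 0, 0, 0])

```text
t: 8.38
eef_pos: [0.5037, -0.035, 0.1183]
tool_rot: [-0.0, 0.819, 0.574, -0.0]
contact_force: [-0.9, 1.6, -0.2]
gripper_width: 0.141
```

Request:
drive_tool(series=[-1, 0, 0, 1, 0, 0, 0, -1, 0, 0, 1, 0, 0, 0, -1, 0, 0, 0, 0, 0, 0])

```text
t: 8.75
eef_pos: [0.5038, -0.035, 0.1165]
tool_rot: [0.0, 0.819, 0.574, 0.0]
contact_force: [0.1, 0.3, -1.4]
gripper_width: 0.148
```

Request:
drive_tool(series=[-1, 0, 0, 1, 0, 0, 0, -1, 0, 0, 0, 0, 0, 0])

```text
t: 9.0
eef_pos: [0.5038, -0.035, 0.1155]
tool_rot: [0.0, 0.819, 0.574, 0.0]
contact_force: [0.7, 0.9, -1.5]
gripper_width: 0.145
```

Request:
drive_tool(series=[-1, 0, 0, 1, 0, 0, 0, -1, 0, 0, 0, 0, 0, 0])

```text
t: 9.25
eef_pos: [0.5039, -0.035, 0.1146]
tool_rot: [0.0, 0.819, 0.574, 0.0]
contact_force: [0.2, 1.7, -0.1]
gripper_width: 0.141
```

Request:
drive_tool(series=[-1, 0, 0, 1, 0, 0, 0, -1, 0, 0, 0, 0, 0, 0])

```text
t: 9.5
eef_pos: [0.5039, -0.035, 0.1136]
tool_rot: [0.0, 0.819, 0.574, 0.0]
contact_force: [0.3, 0.1, 1.9]
gripper_width: 0.147
```

Request:
drive_tool(series=[-1, 0, 0, 1, 0, 0, 0, -1, 0, 0, 0, 0, 0, 0])

```text
t: 9.75
eef_pos: [0.5039, -0.035, 0.1126]
tool_rot: [0.0, 0.819, 0.574, 0.0]
contact_force: [-0.4, 1.1, 3.1]
gripper_width: 0.146
```

Request:
drive_tool(series=[-1, 0, 0, 1, 0, 0, 0, -1, 0, 0, 0, 0, 0, 0])

```text
t: 10.0
eef_pos: [0.5039, -0.0351, 0.1115]
tool_rot: [0.0, 0.819, 0.574, 0.0]
contact_force: [-0.5, 0.8, 5.0]
gripper_width: 0.14
```

Request:
drive_tool(series=[-1, 0, 0, 0.7, 0, 0, 0, -1, 0, 0, 0, 0, 0, 0])

```text
t: 10.25
eef_pos: [0.5039, -0.035, 0.1109]
tool_rot: [0.0, 0.819, 0.574, 0.0]
contact_force: [-0.1, 0.6, 4.1]
gripper_width: 0.142
```

Run:
```python
from h import *
for i in range(4):
    cam('top') if i else 0; o=bot.get_obs(); print(o['eef_pos'],o['contact_force'].round(2))
```

```text
[ 0.50386911 -0.03501742  0.11085614] [-0.11  0.62  4.07]
[ 0.50385497 -0.03505205  0.1108286 ] [-0.28  0.64  4.65]
[ 0.5038488  -0.0350658   0.11085268] [-1.03  0.37  4.28]
[ 0.50390503 -0.03504756  0.11087744] [0.56 0.73 4.45]
```

Request:
drive_tool(series=[-1, 0, 0, 0.6, 0, 0, 0, -1, 0, 0, 0, 0, 0, 0])

```text
t: 10.65
eef_pos: [0.5039, -0.0351, 0.1103]
tool_rot: [0.0, 0.819, 0.574, 0.0]
contact_force: [-0.0, 1.8, 4.6]
gripper_width: 0.148
```

Run:
```python
from h import *
for i in range(4):
    cam('top') if i else 0; o=bot.get_obs(); print(o['eef_pos'],o['contact_force'].round(2))
```

```text
[ 0.5038694  -0.03505081  0.11027065] [-0.02  1.85  4.64]
[ 0.50382971 -0.03508782  0.11025187] [0.46 1.28 4.2 ]
[ 0.50385948 -0.03504551  0.11026791] [0.53 1.69 5.99]
[ 0.50383046 -0.03504376  0.11025046] [0.5  1.51 4.76]
```

Request:
drive_tool(series=[-1, 0, -1, 0, 0, 0, 0, -1, 0, -1, 0, 0, 0, 0, -1, 0, 0, 0, 0, 0, 0])

```text
t: 11.18
eef_pos: [0.5022, -0.0345, 0.1104]
tool_rot: [0.0, 0.819, 0.574, 0.0]
contact_force: [3.2, 0.1, 4.5]
gripper_width: 0.143
```

Request:
drive_tool(series=[-1, 0, -1, 0, 0, 0, 0, -1, 0, 0, 0, 0, 0, 0])

```text
t: 11.42
eef_pos: [0.501, -0.034, 0.1103]
tool_rot: [0.0, 0.819, 0.574, 0.0]
contact_force: [1.3, 0.4, 5.4]
gripper_width: 0.14
```

Request:
drive_tool(series=[-1, 0, -1.5, 0, 0, 0, 0, -1, 0, -1.5, 0, 0, 0, 0, -1, 0, -1.5, 0, 0, 0, 0, -1, 0, 0, 0, 0, 0, 0])

```text
t: 11.92
eef_pos: [0.4965, -0.0326, 0.1103]
tool_rot: [0.0, 0.819, 0.574, -0.0]
contact_force: [1.7, 0.7, 5.0]
gripper_width: 0.147
```

Request:
drive_tool(series=[-1, 0, -2, 0, 0, 0, 0, -1, 0, -2, 0, 0, 0, 0, -1, 0, -2, 0, 0, 0, 0, -1, 0, 0, 0, 0, 0, 0])

```text
t: 12.42
eef_pos: [0.4906, -0.0306, 0.1102]
tool_rot: [-0.0, 0.819, 0.574, -0.0]
contact_force: [0.6, -0.6, 4.9]
gripper_width: 0.146
```

Request:
drive_tool(series=[-1, 0, -2, 0, 0, 0, 0, -1, 0, -2, 0, 0, 0, 0, -1, 0, -2, 0, 0, 0, 0, -1, 0, -2, 0, 0, 0, 0, -1, 0, -2, 0, 0, 0, 0, -1, 0, -2, 0, 0, 0, 0])

```text
t: 13.18
eef_pos: [0.4795, -0.0266, 0.1101]
tool_rot: [0.0, 0.819, 0.574, -0.0]
contact_force: [1.7, -2.6, 5.2]
gripper_width: 0.143
```

Request:
drive_tool(series=[-1, 0, -2, 0, 0, 0, 0, -1, 0, -2, 0, 0, 0, 0, -1, 0, -2, 0, 0, 0, 0, -1, 0, -2, 0, 0, 0, 0, -1, 0, -2, 0, 0, 0, 0, -1, 0, -2, 0, 0, 0, 0, -1, 0, 0, 0, 0, 0, 0])

```text
t: 14.05
eef_pos: [0.4682, -0.0221, 0.1102]
tool_rot: [-0.0, 0.819, 0.574, -0.0]
contact_force: [0.2, -2.1, 4.6]
gripper_width: 0.143
```

Request:
drive_tool(series=[-1, 0, -2, 0, 0, 0, 0, -1, 0, -2, 0, 0, 0, 0, -1, 0, -2, 0, 0, 0, 0, -1, 0, 0, 0, 0, 0, 0])

```text
t: 14.55
eef_pos: [0.4625, -0.0202, 0.1101]
tool_rot: [-0.0, 0.819, 0.574, -0.0]
contact_force: [-0.7, -2.6, 4.5]
gripper_width: 0.142
```

Request:
drive_tool(series=[-1, 0, -1, 0, 0, 0, 0, -1, 0, -1, 0, 0, 0, 0, -1, 0, 0, 0, 0, 0, 0])

```text
t: 14.92
eef_pos: [0.461, -0.0194, 0.1102]
tool_rot: [-0.0, 0.819, 0.574, 0.0]
contact_force: [0.5, -2.2, 4.9]
gripper_width: 0.146
```

Request:
drive_tool(series=[-1, 0, -1, 0, 0, 0, 0, -1, 0, 0, 0, 0, 0, 0])

```text
t: 15.18
eef_pos: [0.46, -0.0191, 0.1102]
tool_rot: [-0.0, 0.819, 0.574, -0.0]
contact_force: [1.3, -1.7, 4.6]
gripper_width: 0.144
```

Request:
drive_tool(series=[-1, 0, -1, 0, 0, 0, 0, -1, 0, 0, 0, 0, 0, 0])

```text
t: 15.42
eef_pos: [0.459, -0.0186, 0.1102]
tool_rot: [-0.0, 0.819, 0.574, 0.0]
contact_force: [0.7, -2.6, 5.5]
gripper_width: 0.145
```

Request:
drive_tool(series=[-1, 0, -1, 0, 0, 0, 0, -1, 0, 0, 0, 0, 0, 0])

```text
t: 15.68
eef_pos: [0.4584, -0.0183, 0.1103]
tool_rot: [0.0, 0.819, 0.574, 0.0]
contact_force: [2.4, -2.1, 4.7]
gripper_width: 0.143
```

Request:
drive_tool(series=[-1, 0, -1, 0, 0, 0, 0, -1, 0, 0, 0, 0, 0, 0])

```text
t: 15.92
eef_pos: [0.458, -0.0182, 0.1104]
tool_rot: [0.0, 0.819, 0.574, 0.001]
contact_force: [4.7, -2.8, 2.4]
gripper_width: 0.144
```

At the stop: lateral force is rising and the tool isn't advancing. I'll unload and lift straight out.

Request:
drive_tool(series=[-1, 0, 1.5, 0, 0, 0, 0, -1, 0, 1, 0, 0, 0, 0, -1, 0, 0, -3, 0, 0, 0, -1, 0, 0, -5, 0, 0, 0, -1, 0, 0, -7, 0, 0, 0, -1, 0, 0, -15, 0, 0, 0, -1, 0, 0, -18, 0, 0, 0, -1, 0, 0, 0, 0, 0, 0])

```text
t: 16.92
eef_pos: [0.4604, -0.019, 0.1598]
tool_rot: [0.001, 0.819, 0.573, 0.001]
contact_force: [-0.4, 0.7, 0.1]
gripper_width: 0.14
```

Run:
```python
from h import *
o=bot.get_obs(); p=o['eef_pos'];print(p,o['contact_force'])
W=cam('wrist');S=cam('scene')
h=cv2.cvtColor(W['pixels'],cv2.COLOR_BGR2HSV); m=cv2.inRange(h,(5,170,120),(22,255,255)); m[:,:200]=0;m[:,380:]=0;m[:120]=0;m[260:]=0
n,_,st,ce=cv2.connectedComponentsWithStats(m)
for i in range(1,n):
    if st[i,4]>15: print(st[i],ce[i],onz(W,st[i][0]+st[i][2]/2-.5,st[i][1]+st[i][3]/2-.5,.041))
print('tip',proj(W,p+[0,0,-.0785]),'scene tip',proj(S,p+[0,0,-.0785]))
R=lambda i,x,y,w,h:cv2.resize(i[y:y+h,x:x+w],(400,400),interpolation=cv2.INTER_CUBIC)
a,b=[int(t) for t in proj(S,p+[0,0,-.05])]; print(a-50,b-50)
cv2.imwrite('pics/m6.png',np.hstack([R(W['pixels'],220,150,130,130),R(S['pixels'],a-50,b-50,100,100)]))
plan([.4928,.2237,p[2]],-26,7,-1)
```

```text
[ 0.46042164 -0.01898234  0.15976234] [-0.38037773  0.74182138  0.14746293]
[274 198  20  20 218] [283.52752294 206.98165138] [ 0.46040228 -0.02102387  0.041     ]
tip (np.float64(282.5576428884582), np.float64(224.41416098226534)) scene tip (np.float64(341.76949183675936), np.float64(177.98674574338077))
292 113
step mm 35.0 deg 0.9
-1, 34.2, -7.4, -0.2, 0.0, 0.0, 0.0149,
-1, 34.1, -7.9, -0.2, 0.0, 0.0, 0.0149,
-1, 34.0, -8.4, -0.2, 0.0, 0.0, 0.0149,
-1, 33.9, -8.9, -0.2, 0.0, 0.0, 0.0149,
-1, 33.7, -9.4, -0.2, 0.0, 0.0, 0.0149,
-1, 33.6, -9.9, -0.2, 0.0, 0.0, 0.0149,
-1, 33.4, -10.4, -0.2, 0.0, 0.0, 0.0149,
```

View pics/m6.png

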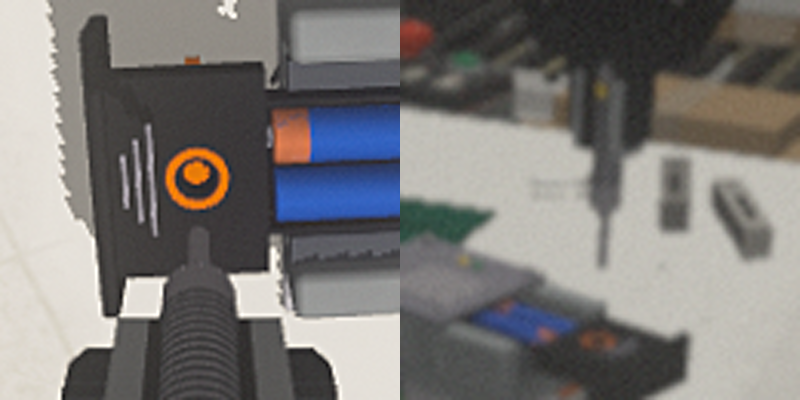

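The drawer is fully out: batteries visible and the ring has moved 46.9 mm, to (0.460,-0.021). The punch is still vertical. On the way back I must clear the green punch's head (z 108), so I raise first.

Request:
drive_tool(series=[-1, 0, 0, -25, 0, 0, 0, -1, 0, 0, -25, 0, 0, 0, -1, 34.2, -7.4, 0, 0, 0, 0.015, -1, 34.1, -7.9, 0, 0, 0, 0.015, -1, 34, -8.4, 0, 0, 0, 0.015, -1, 33.9, -8.9, 0, 0, 0, 0.015, -1, 33.7, -9.4, 0, 0, 0, 0.015, -1, 33.6, -9.9, 0, 0, 0, 0.015, -1, 33.4, -10.4, 0, 0, 0, 0.015, -1, 0, 0, 0, 0, 0, 0, -1, 0, 0, 0, 0, 0, 0])

```text
t: 18.4
eef_pos: [0.4925, 0.2228, 0.2073]
tool_rot: [0.0, 0.848, 0.53, -0.001]
contact_force: [0.1, -1.4, -1.0]
gripper_width: 0.143
```

Run:
```python
from h import *
o=bot.get_obs(); p=o['eef_pos'];print(p,o['contact_force'])
W=cam('wrist');S=cam('scene'); q=o['tool_rot']; Rr=Ro.from_quat([q[1],q[2],q[3],q[0]])
print('to grasp pose, tool mm',Rr.inv().apply(np.array([.4928,.2237,.0897])-p)*1e3)
print('tip',proj(W,p+[0,0,-.0785]),'stand hole',proj(W,[.4926,.2225,.04]),'scene tip',proj(S,p+[0,0,-.0785]),proj(S,[.4926,.2225,.04]))
R=lambda i,x,y,w,h:cv2.resize(i[y:y+h,x:x+w],(400,400),interpolation=cv2.INTER_CUBIC)
cv2.imwrite('pics/m7.png',np.hstack([R(W['pixels'],234,140,100,100),R(S['pixels'],218,170,100,100)]))
```

```text
[0.49254784 0.22283208 0.20729293] [ 0.10994945 -1.40154532 -0.99002546]
to grasp pose, tool mm [ 1.11554700e+00 -4.62377295e-02  1.17591105e+02]
tip (np.float64(282.8198898231345), np.float64(224.29511877883039)) stand hole (np.float64(283.4391396270431), np.float64(188.45985599191783)) scene tip (np.float64(267.3589673202674), np.float64(198.37111814450677)) (np.float64(268.2536558049811), np.float64(250.7061283589465))
```

View pics/m7.png

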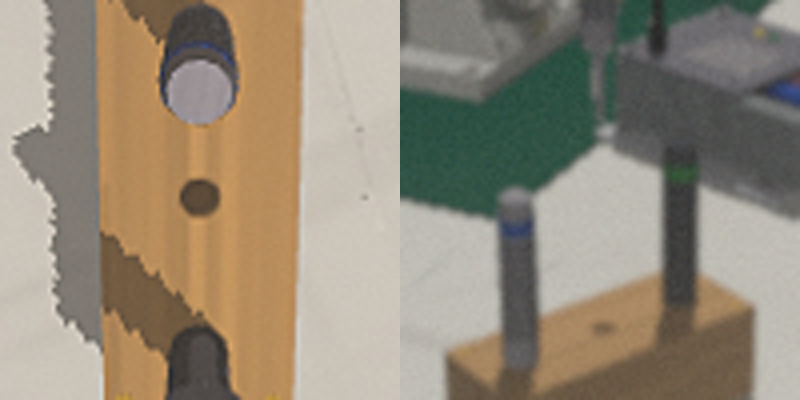

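Wrist crop: empty hole at (284,189.5), tip at about (283.3,223.7). Both other punches stand upright. I'll lower to just above the hole and re-check there.

Request:
drive_tool(series=[-1, 0, 0, 20, 0, 0, 0, -1, 0, 0, 25, 0, 0, 0, -1, 0, 0, 22, 0, 0, 0, -1, 0, 0, 14, 0, 0, 0, -1, 0, 0, 0, 0, 0, 0, -1, 0, 0, 0, 0, 0, 0])

```text
t: 19.25
eef_pos: [0.4935, 0.2239, 0.1279]
tool_rot: [0.0, 0.848, 0.53, 0.001]
contact_force: [0.4, -0.1, -1.2]
gripper_width: 0.146
```

Run:
```python
from h import *
o=bot.get_obs(); p=o['eef_pos'];print(p,o['contact_force'])
W=cam('wrist');S=cam('scene'); q=o['tool_rot']; Rr=Ro.from_quat([q[1],q[2],q[3],q[0]])
print('to grasp pose, tool mm',Rr.inv().apply(np.array([.4928,.2237,.0897])-p)*1e3)
print('tip',proj(W,p+[0,0,-.0785]),'stand hole',proj(W,[.4926,.2225,.04]),'scene tip',proj(S,p+[0,0,-.0785]),proj(S,[.4926,.2225,.04]))
R=lambda i,x,y,w,h:cv2.resize(i[y:y+h,x:x+w],(400,400),interpolation=cv2.INTER_CUBIC)
cv2.imwrite('pics/m8.png',np.hstack([R(W['pixels'],259,190,50,50),R(S['pixels'],243,218,50,50)]))
```

```text
[0.49348959 0.2238635  0.12792369] [ 0.41524318 -0.06520999 -1.15759943]
to grasp pose, tool mm [-0.48151437 -0.57498048 38.22289886]
tip (np.float64(282.59422103605374), np.float64(224.6169619895947)) stand hole (np.float64(282.3512061005181), np.float64(221.7090826709478)) scene tip (np.float64(267.2504843977548), np.float64(245.6477210628424)) (np.float64(268.2536558049811), np.float64(250.7061283589465))
```

View pics/m8.png

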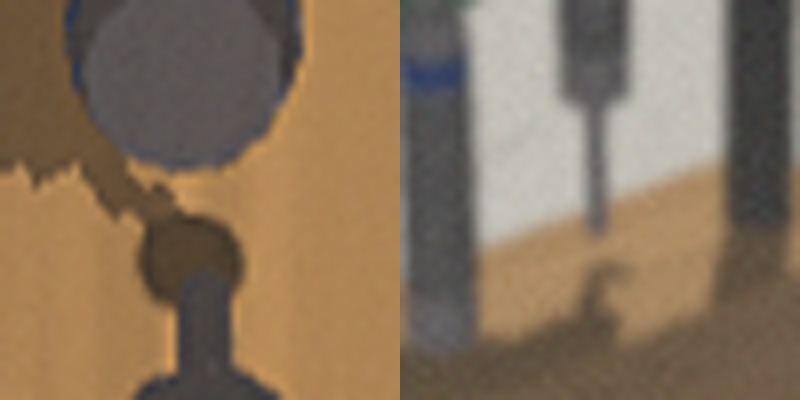

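Wrist crop: hole centre about (282.9,222.9), tip about (284.5,226.8). Projected down to the block top, the tip is about 1 mm too far in +x and +y of the tool. The scene crop shows the tip above the hole. I'll correct and insert.

Request:
drive_tool(series=[-1, -0.8, -1, 6, 0, 0, 0, -1, 0, 0, 4, 0, 0, 0, -1, 0, 0, 4, 0, 0, 0, -1, 0, 0, 0, 0, 0, 0])

```text
t: 19.85
eef_pos: [0.4915, 0.2234, 0.1127]
tool_rot: [-0.0, 0.848, 0.53, -0.0]
contact_force: [-0.6, 0.5, -1.9]
gripper_width: 0.141
```

Request:
drive_tool(series=[-1, 0, 0, 4, 0, 0, 0, -1, 0, 0, 5, 0, 0, 0, -1, 0, 0, 5, 0, 0, 0, -1, 0, 0, 0, 0, 0, 0])

```text
t: 20.35
eef_pos: [0.4915, 0.2233, 0.0987]
tool_rot: [-0.0, 0.848, 0.53, -0.0]
contact_force: [0.7, 0.1, -0.9]
gripper_width: 0.142
```

Request:
drive_tool(series=[-1, 0, 0, 4, 0, 0, 0, -1, 0, 0, 3, 0, 0, 0, -1, 0, 0, 1, 0, 0, 0, -1, 0, 0, 0, 0, 0, 0])

```text
t: 20.85
eef_pos: [0.4917, 0.2235, 0.0911]
tool_rot: [-0.0, 0.848, 0.53, -0.0]
contact_force: [0.1, -0.0, -0.8]
gripper_width: 0.144
```

Request:
drive_tool(series=[-1, 0, 0, 1, 0, 0, 0, -1, 0, 0, 0, 0, 0, 0])

```text
t: 21.1
eef_pos: [0.4918, 0.2235, 0.0902]
tool_rot: [0.0, 0.848, 0.53, 0.0]
contact_force: [0.8, 0.8, -1.5]
gripper_width: 0.149
```

Request:
drive_tool(series=[-1, 0, 0, 1, 0, 0, 0, -1, 0, 0, 0, 0, 0, 0])

```text
t: 21.35
eef_pos: [0.4919, 0.2236, 0.0897]
tool_rot: [0.0, 0.848, 0.53, 0.0]
contact_force: [-1.4, -1.0, 5.7]
gripper_width: 0.144
```

Request:
drive_tool(series=[-1, 0, 0, 1, 0, 0, 0, -1, 0, 0, 0, 0, 0, 0])

```text
t: 21.6
eef_pos: [0.4921, 0.2237, 0.0896]
tool_rot: [0.0, 0.848, 0.53, 0.0]
contact_force: [-3.7, -2.2, 14.0]
gripper_width: 0.147
```

Seated at TCP z 0.0897, the same as when it was taken. I'll unload, open gently and withdraw straight up.

Request:
drive_tool(series=[-1, 0, 0, -1.6, 0, 0, 0, -0.7, 0, 0, 0, 0, 0, 0, -0.6, 0, 0, 0, 0, 0, 0, -0.4, 0, 0, 0, 0, 0, 0, 0, 0, 0, 0, 0, 0, 0, 0.5, 0, 0, 0, 0, 0, 0, 1, 0, 0, 0, 0, 0, 0, 1, 0, 0, 0, 0, 0, 0, 1, 0, 0, 0, 0, 0, 0, 1, 0, 0, 0, 0, 0, 0])

```text
t: 22.85
eef_pos: [0.4918, 0.2235, 0.0898]
tool_rot: [0.0, 0.848, 0.53, 0.0]
contact_force: [-0.1, -0.7, 0.2]
gripper_width: 0.999
```

Request:
drive_tool(series=[1, 0, 0, -10, 0, 0, 0, 1, 0, 0, -20, 0, 0, 0, 1, 0, 0, -30, 0, 0, 0, 1, 0, 0, -30, 0, 0, 0, 1, 0, 0, -30, 0, 0, 0, 1, 0, 0, 0, 0, 0, 0, 1, 0, 0, 0, 0, 0, 0])

```text
t: 23.72
eef_pos: [0.4916, 0.2233, 0.2102]
tool_rot: [0.0, 0.848, 0.53, 0.0]
contact_force: [-0.1, 0.2, -0.9]
gripper_width: 0.998
```

Run:
```python
from h import *
o=bot.get_obs(); print(o['t'],o['eef_pos'],o['contact_force'],o['gripper_width'])
S=cam('scene')['pixels'];W=cam('wrist')['pixels']
cv2.imwrite('pics/m9.png',np.hstack([cv2.resize(S[150:300,210:360],(400,400),interpolation=cv2.INTER_CUBIC),cv2.resize(W[100:300,184:384],(400,400))]))
```

```text
23.725 [0.49162988 0.22326134 0.21020742] [-0.05491925  0.2473222  -0.8794512 ] 0.9979255889676981
```

View pics/m9.png

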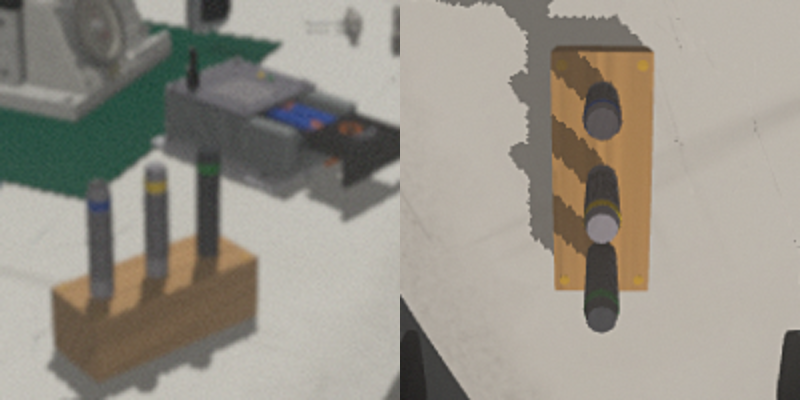

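All three punches stand upright with shoulders on the block: blue at crop (98,240), yellow at (155,220), green at (207,205). The drawer is out with the batteries showing at (300,118), and the gripper is clear of everything.

```bash
python3 -c "
from station import bot
print(bot.hand_in())"
```

```text
the job is handed in; nothing more can be done
None
```

The drawer is out to its stop, the pin punch is back in the middle hole of the stand, and the job is handed in at about 24 s of the 54 s allowed. `hand_in` gives no verdict, so I can't confirm the pass itself.

- **Button:** I lowered the punch 1 mm or less at a time. It met the cap about 6 mm down in the hole, and I pressed to about 5–6 N, which I took to be just under 4 mm of travel. During the push the vertical force read between 4.5 and 5.5 N, falling to 2.4 N once the drawer was against the stop. All of that is below the 12 N limit.
- **Drawer:** I pushed until the sideways force rose to about 5.5 N and the tool stopped advancing. In the wrist camera the orange ring had moved 46.9 mm, against the 46 mm given, which is within calibration error.
- **Pin punch:** It seated at the same tool height as when I picked it up (0.0897 m). In the last pictures all three punches stand upright with their shoulders on the block. The gripper is open, about 120 mm above its release height, and reads no contact.

**Camera disagreements:** The first top and wrist readings of the hole differed by about 3.5 mm. I settled that with close wrist views, which led to corrections of 1–2 mm before each insertion.

**Close pass:** On the way out with the pin punch I passed the green punch with only about 3 mm to spare. It was not disturbed, and I came back at a higher level.

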